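Clamp the brass foot in the polishing jig and hold the hold-to-run dial at the fast speed

TASK

Get the brass foot polished: with the dial still off, swing the handle of the jig's toggle clamp down over centre so that the clamp stays shut by itself with its pad pressing on the foot, and take the hand off it. Then turn the spring-return dial on the control box clockwise past its first two clicks to the third, the fast speed, and hold it there: it springs back to off when let go, so the program finishes while still holding the dial at the third click. Leave the foot in its nest and the other things on the bench where they are.

Things in the scene. Friction and masses are not known exactly. Their poses are not given: they have to be found in the camera images.
- polisher: Fixed polishing jig, grey base plate 310 x 245 x 12 mm. Origin on the bench under the nest's centre; z up, +x from clamp to mop, +y to the motor. Nest floor 26 mm above the bench, five steel jaws 32 mm. Cotton mop (80 mm diameter) at x = +72, motor beside it at y = +24 to +149, all up to 118 mm high. Toggle clamp on a block at x = -55 to -155, y = 0, in line with x, its pad over the nest.
- foot: Turned brass foot lying loose in the nest: flange 70 mm diameter and 10 mm thick, boss 26 mm diameter on top, 28 mm high overall, about 260 g. Origin: centre of its underside, z up. It stays where it is.
- clamp_handle (a joint): Angle (rad) of the clamp's handle against its bar; starts at 0 to 0.35. 0: open, bar raised 50 degrees towards the mop, handle 62 degrees above level, leaning to -x of the jig. Grows as the handle is swung down: 1.96 dead centre, 2.02 shut on its stop, handle level, held by the sprung pad. Until the pad meets the foot friction holds it where it is left. 3 to 5 N square to the grip moves it.
- clamp_grip (a point): On the centre line of the handle's round black rubber grip (18 mm diameter, 78 long, within 8 degrees of x), 17 mm from its free end. x along the handle to its knee pin at (+111, 0, -8) mm, which shifts 17 forward and 8 up in the stroke; y across, level; z square to it, the side to press: push along -z as it turns. Open: 191 mm above the bench at jig x = -137; shut: 96 mm, x = -187.
- clamp_pad: Black rubber pad (18 mm diameter) on a spring spindle at the front end of the clamp bar. Origin: centre of the pad's lower face. Shut, it presses on the boss, 54 mm above the bench, with about 25 N.
- control: Fixed grey control box 120 (x) x 90 (y) x 50 mm high, with the dial in the middle of its top. Origin: centre of its underside on the bench, z up.
- dial_lever: The dial's black bar handle, level, on an upright axis: 10 mm thick, 22 high, 54 long. Origin on the axis at the bar's underside (64 mm above the bench); x along the bar to its pointer end, 36 mm from the axis (short end 18 mm behind it); z up. It stands on a 32 mm wide disc over a 40 mm collar.
- dial (a joint): Angle (rad) of the dial, clockwise seen from above positive. 0: off; clicks at 0.436, 0.873 and 1.309 (the third), end stop at 1.396. A spring pulls it back to off from everywhere; turning takes 0.06 to 0.16 N m, with a felt click (about 0.035 N m up and down) at each position.
- spare_foot: bystander: a second brass foot like the one in the nest (70 mm diameter, 28 mm high), loose on the bench. Origin: centre of its underside.
- compound_bar: bystander: bar of polishing compound 75 x 26 x 26 mm on the jig's base plate at its -y edge. Origin: centre of its underside.
- cup: bystander: white lidded drinking cup, 86 mm wide, 118 mm high. Origin: centre of its underside.
- jar: bystander: glass jar with a lid, 68 mm wide, 85 mm high. Origin: centre of its underside.
- brush: bystander: flat brush 180 mm long lying on the bench. Origin: centre of its underside.
- spool: bystander: spool of blue thread, 40 mm wide, 52 mm high. Origin: centre of its underside.
- finial: bystander: brass finial, 44 mm wide, 78 mm high. Origin: centre of its underside.
- blue_basket: bystander: open blue basket 170 x 120 x 60 mm. Origin: centre of its underside.

How it is judged:
On the way, in this order (a step that is already met when the one before it is completed fails the run):
1. the clamp is shut over centre on the foot and let go, the dial still off (value of joint clamp_handle above 1.99 rad and contact force between clamp_pad and foot above 8 N and contact force between the fingers and polisher below 0.3 N and value of joint dial below 0.2 rad), for 0.3 s.
2. the dial is at its third click (value of joint dial above 1.2 rad), for 0.3 s.
At the end, for the whole second after the job is handed in: Fingers hold the dial at its third click (dial above 1.2 rad, more than 1 N on its bar, at rest); the clamp stays shut past dead centre (clamp_handle above 1.99), pad on the foot above 8 N, foot level and within 4 mm of the nest centre, robot off the jig (value of joint dial above 1.2 rad and contact force between the fingers and dial_lever above 1 N and velocity of joint dial below 0.3 rad/s and value of joint clamp_handle above 1.99 rad and contact force between clamp_pad and foot above 8 N and horizontal distance between foot and polisher below 0.004 m and z of foot in the frame of polisher below 0.029 m and angle between foot's own z axis and vertical below 0.05 rad and contact force between each of the arm, the fingers and polisher below 0.3 N); the arm keeps its last pose, push and grip.
It fails at once if the dial is turned to the first click or beyond while the clamp is not shut (value of joint dial above 0.35 rad and value of joint clamp_handle below 1.97 rad).
It fails at once if the foot is shifted out of its nest (horizontal distance between foot and polisher above 0.006 m or z of foot in the frame of polisher above 0.032 m).
It fails at once if another thing on the bench is moved by more than 30 mm (distance of any of spare_foot, compound_bar, cup, jar, brush, spool, finial, blue_basket from where it was at the start of the episode above 0.03 m).
It also fails if it takes over 45 s, if anything falls off the work surface, if the arm or the gripper's body presses on something with over 40 N, if the wrist force passes 120 N, or if a joint passes its speed limit or range.

ROBOT

A 6-joint arm with a two-finger parallel gripper is mounted at the origin on the work surface. World frame = base frame: x ahead of the robot, y to its left, z up, the work surface at z = 0. Lengths are in m, angles in rad, forces in N, time in s.
With the tool pointing down it reaches from about 0.35 to 0.975 m from the base axis. Payload 4.9 kg.
Tool frame: the origin (TCP) lies on the mounting face of the last link; the fingertips stand 173 mm ahead of it and the grasp point (between the pads) lies 155 mm ahead of it; z points along the fingers, y is the direction in which the jaws open and shut (so a half turn about z gives the same grasp; the last joint's range is limited). The gripper opens to 85 mm and grips with 20 to 120 N. Pads are 22 mm wide; open, the fingers measure 114 mm over their backs; the gripper's body (76 mm by 85 mm) begins 54 mm behind the grasp point. The pads swing forward as they close: fully open they stand 13 mm farther back than shut.
Start: joints at [-1.366, 0.053, 1.613, -0, 1.476, -0.119], TCP at [0.199, -0.593, 0.405] pointing down, gripper open.
Joint ranges: [-3.01, 3.01], [-1.01, 2.22], [0.06, 2.58], [-1.02, 4.17], [0.09, 2.62], [-3.14, 3.14]. Speed limits (rad/s): [2.57, 2.57, 3.14, 3.14, 3.14, 3.14].

INTERFACE

Orientations are given as a unit quaternion [w, x, y, z].
In Python, from plant import manip gives the robot as it stands.
- The arm moves only by the tool play_rows, never from a script. Its argument "increments" is a list of rows, each an object with "offset": the shift along the tool's x, y, z in mm, a list of three; "twist": the turn about the tool's z in rad; "grip": the opening, from 0 (shut) to 1 (fully open). In form: [{"offset": [dx, dy, dz], "twist": twist, "grip": grip}, ...]. A call has 1 to 5 rows; each row is the pose to reach, as a shift and turn from the pose commanded when the call began, along the tool's axes at that moment; what a row does not reach only later rows make up. A row lasts 1/12 s, in which the tool goes at most 41.7 mm and 7.16 degrees, less where a joint would pass 70% of its speed; a pose out of reach is approached as far as the arm can. A call with a gripper value outside its range is refused whole. The fingers move at their own pace and stop on an object; the grip force is fixed at half the most. Time passes only in rows, so rows that repeat a pose let the fingers close. It gives the time, the measured TCP pose, the force and the opening at its end, in the units of the state.
- manip.state(): the state, without advancing time (a new reading comes with each control period).
- manip.grab_frame(name): name is "scene" or "top" or "wrist"; returns the picture (420x560x3 uint8, blue, green, red); there is no depth.
- manip.get_calibration(name): a dict with "fx", "fy", "cx", "cy" (pixels), "k1" (the pictures are not rectified: a ray, as slopes to the right and down, at radius r is drawn at 1 + k1 r^2 times it, then the intrinsics apply), "T" (4x4, takes a point from camera to world coordinates). Camera axes: x right, y down, z forward; pixel columns grow to the right and rows downward; lengths in m; the calibration is good to about 2 mm. A picture is of the moment at which its call begins: read the wrist's pose just before it. get_calibration takes no time and is no camera call; for the wrist camera it gives the pose at the moment of the call.
- manip.job_done(): hands the job in, once; it reports no verdict.
Trained networks look in the newest picture that a camera, given by its name, has taken for a name from the list of things; names that differ only in an ending like _2 or _b are one class to them, and where a whole thing is asked for, a point or a joint stands for the part that bears it (a point fixed in the world has none). Each returns a list of dicts, best first, with "p" (0 to 1); they miss things now and then, are a little off and sometimes report something else, mostly with a low value. They report only what shows in the picture. A call takes as long as a camera call.
- manip.boxes_of(query, camera): "xyz" ([x, y, z] in m, in the coordinates of the camera as it stood for that picture, good to about 4 mm: the middle of the surface that is visible of it).
- manip.tip_of(query, camera): "xyz" ([x, y, z] in m, in the coordinates of the camera as it stood for that picture, good to about 4 mm: a listed point, or the origin of a listed thing).
The state is a dict: "time": time; "joint_pos": joint angles; "joint_vel": joint speeds; "joint_efforts": joint torques, N m; "tool_pos": TCP position; "tool_rot": TCP orientation; "contact_force": force on the tool from outside, world axes, zero at the start; "ft_torque": the same for the moment, N m; "gripper_width": opening from 0.0 (shut) to 1.0 (fully open).
Only numpy, scipy, OpenCV 4.12 (cv2) and the standard library are available. Lean on these libraries where they do the work, as an engineer would, in place of code of your own. Each camera call takes 0.05 s, during which the arm holds its last target. There are 200 camera calls.

## Working session

There is one attempt and no reset: what is moved stays moved. The work goes in short steps, Python scripts to look and compute and a tool call to move; the robot and the scene stay as the last step left them, time stands still between calls to the robot, and variables do not carry over. Pictures are saved under pics/ and viewed, about 8 in all and at most 12, crops included, and the job is handed in when it is done.

Besides the shell and the picture viewer there is one more tool, called after "Request:" as name(argument=value, ...), one argument or row to a line, values as JSON. play_rows: Moves the arm, as the interface text tells. Its arguments: {"type":"object","properties":{"increments":{"type":"array"}},"required":["increments"]}

```bash
mkdir -p pics; cat > h.py <<'E'
import numpy as np, cv2
from plant import manip
from scipy.spatial.transform import Rotation as R
def rot(q): return R.from_quat([q[1],q[2],q[3],q[0]]).as_matrix()
def look(cam,tips=(),boxes=()):
    c=manip.get_calibration(cam); T=np.array(c["T"]); im=manip.grab_frame(cam)
    for f,l,n in ((manip.tip_of,tips,'tip'),(manip.boxes_of,boxes,'box')):
        for q in l:
            for d in f(q,cam)[:2]:
                p=T[:3,:3]@np.array(d["xyz"])+T[:3,3]
                x=np.array(d["xyz"]); u=x[:2]/x[2]; u=u*(1+c["k1"]*(u@u))
                print(cam,n,q,round(d["p"],2),np.round(p,4),'px',round(c["fx"]*u[0]+c["cx"]),round(c["fy"]*u[1]+c["cy"]))
    return im,c
def st():
    s=manip.state(); print('t',round(s["time"],2),'tcp',np.round(s["tool_pos"],4),'q',np.round(s["joint_pos"],3),'F',np.round(s["contact_force"],1),'w',round(s["gripper_width"],3)); print(np.round(rot(s["tool_rot"]),3).tolist()); return s
E
python3 - <<'E'
from h import *
st()
for c in ("scene","top"):
    im,_=look(c,("polisher","foot","clamp_grip","clamp_pad","control","dial_lever","cup","jar","finial","spool","blue_basket","spare_foot","brush"))
    cv2.imwrite(f"pics/{c}0.png",im)
E
```

```text
t 0.0 tcp [ 0.1988 -0.5923  0.4035] q [-1.366  0.053  1.614  0.     1.476 -0.119] F [ 0.8 -0.3 -0.2] w 1.003
[[0.948, 0.318, -0.0], [0.318, -0.948, 0.002], [0.0, -0.002, -1.0]]
scene tip polisher 0.75 [ 0.6716  0.1358 -0.0036] px 299 307
scene tip foot 0.88 [0.6705 0.1386 0.025 ] px 301 302
scene tip clamp_grip 0.78 [0.5347 0.1669 0.1889] px 354 241
scene tip clamp_pad 0.68 [0.6696 0.137  0.0259] px 301 301
scene tip clamp_pad 0.55 [0.6674 0.1391 0.1112] px 304 283
scene tip control 0.62 [ 0.5149 -0.2024 -0.0044] px 263 206
scene tip control 0.49 [ 0.5326  0.4995 -0.0009] px 447 375
scene tip dial_lever 0.6 [ 0.5195 -0.2011  0.0627] px 262 192
scene tip cup 0.75 [5.315e-01 4.983e-01 4.000e-04] px 447 374
scene tip jar 0.83 [ 0.7368 -0.2504 -0.0029] px 195 232
scene tip finial 0.81 [ 0.6579 -0.4    -0.0057] px 190 193
scene tip spool 0.66 [ 0.3796 -0.0495  0.0006] px 328 211
scene tip blue_basket 0.59 [ 0.5074 -0.5113 -0.0031] px 209 155
scene tip spare_foot 0.82 [ 0.7123 -0.104  -0.0012] px 231 258
scene tip brush 0.78 [ 0.3557  0.3873 -0.0014] px 451 300
top tip polisher 0.75 [0.672
[... 169 characters left out ...]
49 [0.5367 0.1701 0.1889] px 225 227
top tip clamp_pad 0.37 [0.6676 0.1351 0.1122] px 238 190
top tip control 0.63 [ 5.172e-01 -2.077e-01 -5.000e-04] px 335 232
top tip control 0.29 [ 3.624e-01  3.914e-01 -3.000e-04] px 174 278
top tip dial_lever 0.42 [ 0.5143 -0.2058  0.0653] px 337 233
top tip cup 0.93 [ 0.536   0.5025 -0.0046] px 145 231
top tip jar 0.89 [ 0.7357 -0.2512  0.0013] px 345 174
top tip jar 0.32 [ 0.7174 -0.1001  0.001 ] px 305 179
top tip spool 0.57 [ 3.855e-01 -4.740e-02  3.000e-04] px 293 269
top tip blue_basket 0.58 [ 5.010e-01 -5.101e-01 -2.000e-04] px 416 235
top tip spare_foot 0.82 [ 0.7194 -0.101  -0.0016] px 305 179
top tip brush 0.77 [0.3627 0.3921 0.0012] px 174 277
```

```bash
python3 - <<'E'
import cv2,numpy as np
a=cv2.imread("pics/scene0.png");b=cv2.imread("pics/top0.png")
x=cv2.resize(a[140:400,150:490],(800,600),interpolation=2);cv2.imwrite("pics/a.png",x)
cv2.imwrite("pics/b.png",cv2.resize(b[120:300,130:370],(800,600),interpolation=2))
E
```

```text
(no output)
```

View pics/a.png

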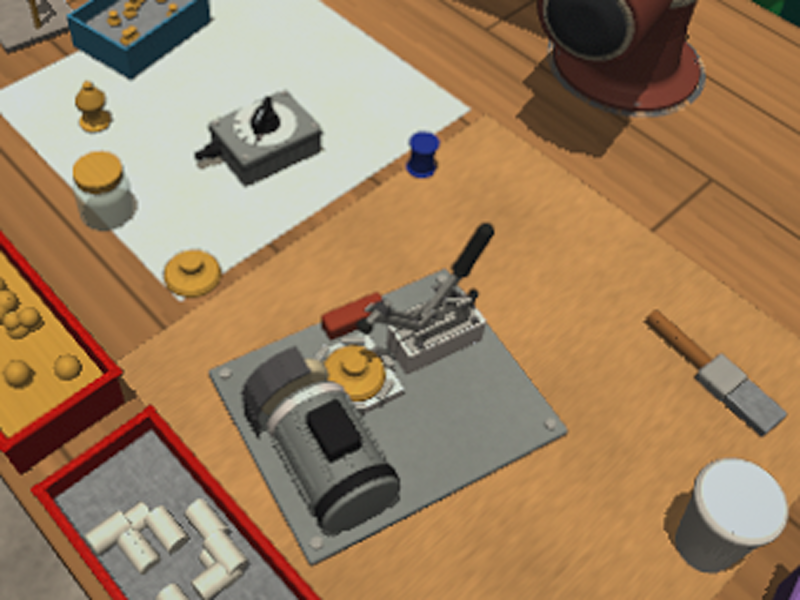

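View pics/b.png

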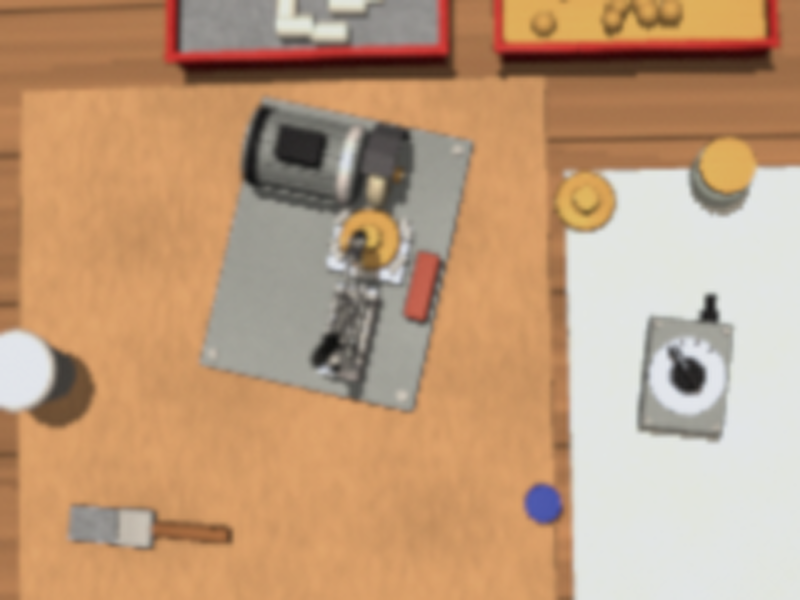

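The jig lies at about yaw -12.6° with its handle leaning towards the robot: handle tip near (488,232) in the scene crop, nest near (355,365). The dial points roughly +30° from world x, at (688,375) in the top crop. I'll move over the control box first and look from near.

Request:
play_rows(
  increments=[
    {"offset":[28,-18,0],"twist":0,"grip":1},
    {"offset":[57,-36,0],"twist":0,"grip":1},
    {"offset":[85,-54,0],"twist":0,"grip":1},
    {"offset":[113,-71,0],"twist":0,"grip":1},
    {"offset":[142,-89,0],"twist":0,"grip":1},
  ],
)

```text
time: 1.82
tool_pos: [0.3058, -0.4618, 0.4048]
tool_rot: [0.0, 0.987, 0.161, 0.0]
contact_force: [0.8, -0.1, 1.0]
gripper_width: 1.001
```

Request:
play_rows(
  increments=[
    {"offset":[28,-18,0],"twist":0,"grip":1},
    {"offset":[57,-36,0],"twist":0,"grip":1},
    {"offset":[85,-54,0],"twist":0,"grip":1},
    {"offset":[113,-71,0],"twist":0,"grip":1},
    {"offset":[142,-89,0],"twist":0,"grip":1},
  ],
)

```text
time: 2.23
tool_pos: [0.4122, -0.332, 0.405]
tool_rot: [0.0, 0.987, 0.161, 0.0]
contact_force: [0.1, -0.1, 0.0]
gripper_width: 1.001
```

Request:
play_rows(
  increments=[
    {"offset":[28,-18,0],"twist":0,"grip":1},
    {"offset":[57,-36,0],"twist":0,"grip":1},
    {"offset":[85,-54,0],"twist":0,"grip":1},
    {"offset":[113,-71,0],"twist":0,"grip":1},
    {"offset":[113,-71,0],"twist":0,"grip":1},
  ],
)

```text
time: 2.65
tool_pos: [0.4983, -0.2265, 0.4049]
tool_rot: [-0.001, 0.986, 0.164, 0.001]
contact_force: [0.4, -0.1, -0.3]
gripper_width: 0.996
```

```bash
python3 - <<'E'
from h import *
st()
im,c=look("wrist",("control","dial_lever","clamp_grip","polisher"),("dial_lever",))
print(np.round(c["T"],3).tolist(),c["fx"],c["cx"],c["cy"],c["k1"])
cv2.imwrite("pics/w1.png",im)
E
```

```text
t 2.65 tcp [ 0.4983 -0.2265  0.4049] q [-0.563 -0.134  1.793  0.002  1.481  0.678] F [ 0.4 -0.1 -0.3] w 0.996
[[0.946, 0.323, 0.002], [0.323, -0.946, 0.002], [0.002, -0.001, -1.0]]
wrist tip control 0.82 [ 0.5166 -0.1979 -0.0031] px 259 157
wrist tip dial_lever 0.7 [ 0.5179 -0.2041  0.0649] px 262 167
wrist tip clamp_grip 0.2 [ 6.580e-01 -3.979e-01  5.000e-04] px 491 89
wrist box dial_lever 0.93 [ 0.5239 -0.2054  0.0859] px 265 164
[[0.322, -0.912, -0.252, 0.563], [-0.947, -0.311, -0.085, -0.204], [-0.001, 0.266, -0.964, 0.373], [0.0, 0.0, 0.0, 1.0]] 350.41553050949335 278.13782733115374 212.97999713097283 -0.012824684557429395
```

View pics/w1.png

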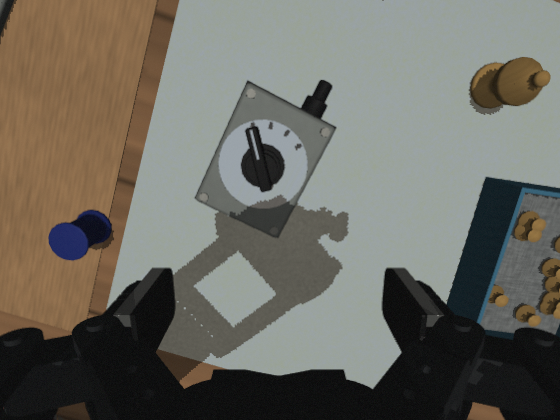

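The dial's pointer end is at (253,129), its short end at (267,189), and the axis is near (262,165). The click marks run to the right of the pointer, which is clockwise. Next I go to a viewpoint behind the clamp with the tool aligned to the jig.

Request:
play_rows(
  increments=[
    {"offset":[7,-32,0],"twist":0.108,"grip":0},
    {"offset":[14,-64,0],"twist":0.216,"grip":0},
    {"offset":[21,-97,0],"twist":0.324,"grip":0},
    {"offset":[28,-129,0],"twist":0.432,"grip":0},
    {"offset":[35,-161,0],"twist":0.54,"grip":0},
  ],
)

```text
time: 3.37
tool_pos: [0.4772, -0.0661, 0.4048]
tool_rot: [0.0, 0.994, -0.112, 0.0]
contact_force: [0.6, 1.3, -0.4]
gripper_width: 0.302
```

Request:
play_rows(
  increments=[
    {"offset":[-10,-29,0],"twist":0,"grip":0},
    {"offset":[-20,-58,0],"twist":0,"grip":0},
    {"offset":[-30,-88,0],"twist":0,"grip":0},
    {"offset":[-40,-117,0],"twist":0,"grip":0},
    {"offset":[-40,-117,0],"twist":0,"grip":0},
  ],
)

```text
time: 3.78
tool_pos: [0.4632, 0.0591, 0.4049]
tool_rot: [-0.001, 0.994, -0.106, 0.0]
contact_force: [0.1, -0.2, 0.5]
gripper_width: 0.001
```

Request:
play_rows(
  increments=[
    {"offset":[-10,-29,0],"twist":0,"grip":0},
    {"offset":[-20,-58,0],"twist":0,"grip":0},
    {"offset":[-30,-88,0],"twist":0,"grip":0},
    {"offset":[-40,-117,0],"twist":0,"grip":0},
    {"offset":[-40,-117,0],"twist":0,"grip":0},
  ],
)

```text
time: 4.2
tool_pos: [0.4496, 0.1816, 0.4048]
tool_rot: [-0.001, 0.994, -0.106, -0.0]
contact_force: [-0.0, -0.2, -0.2]
gripper_width: 0.0
```

```bash
cat >> h.py <<'E'
def ray(c,u,v,z):
    x=y0=np.array([(u-c["cx"])/c["fx"],(v-c["cy"])/c["fy"]])
    for _ in range(5): x=y0/(1+c["k1"]*(x@x))
    T=np.array(c["T"]); d=T[:3,:3]@np.array([*x,1]); o=T[:3,3]
    return o+d*(z-o[2])/d[2]
E
python3 - <<'E'
from h import *
st()
im,c=look("wrist",("clamp_grip","polisher","clamp_pad","foot"),("clamp_grip",))
cv2.imwrite("pics/w2.png",im)
c=dict(c); c["T"]=[[0.322,-0.912,-0.252,0.563],[-0.947,-0.311,-0.085,-0.204],[-0.001,0.266,-0.964,0.373],[0,0,0,1]]
a=ray(c,253,129,.086);b=ray(c,267,189,.086);d=a-b
print(a,b,np.linalg.norm(d),'axis',b+d/3,'yaw',np.arctan2(d[1],d[0]))
E
```

```text
t 4.2 tcp [0.4496 0.1816 0.4048] q [ 2.300e-01 -2.930e-01  1.929e+00  2.000e-03  1.505e+00  2.014e+00] F [-0.  -0.2 -0.2] w 0.0
[[0.977, -0.212, -0.0], [-0.212, -0.977, 0.002], [-0.0, -0.002, -1.0]]
wrist tip clamp_grip 0.95 [0.5374 0.1714 0.1852] px 263 74
wrist box clamp_grip 0.86 [0.5447 0.1642 0.1882] px 274 55
wrist box clamp_grip 0.64 [0.3634 0.4053 0.0127] px 105 296
[ 0.54725726 -0.18791943  0.086     ] [ 0.50461076 -0.21382219  0.086     ] 0.049896660123185006 axis [ 0.51882626 -0.20518793  0.086     ] yaw 0.545830408323833
```

View pics/w2.png

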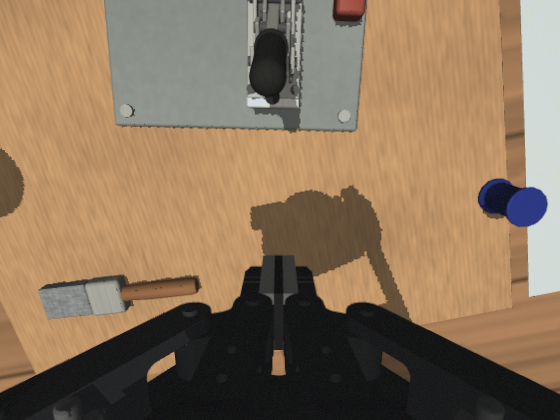

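Grip at about (0.537, 0.170, 0.187), black handle end at (268,75) in the picture. I put the closed fingers on the mop side of it.

Request:
play_rows(
  increments=[
    {"offset":[32,-2,0],"twist":0.01,"grip":0},
    {"offset":[64,-4,0],"twist":0.02,"grip":0},
    {"offset":[96,-6,0],"twist":0.02,"grip":0},
    {"offset":[123,-8,5],"twist":0.02,"grip":0},
    {"offset":[123,-8,40],"twist":0.02,"grip":0},
  ],
)

```text
time: 4.92
tool_pos: [0.5775, 0.1586, 0.3719]
tool_rot: [-0.002, 0.993, -0.12, 0.008]
contact_force: [0.4, -0.5, 2.4]
gripper_width: 0.005
```

Request:
play_rows(
  increments=[
    {"offset":[-8,0,0],"twist":0,"grip":0},
    {"offset":[-16,0,1],"twist":0,"grip":0},
    {"offset":[-24,0,3],"twist":0,"grip":0},
    {"offset":[-32,0,6],"twist":0,"grip":0},
    {"offset":[-32,0,6],"twist":0,"grip":0},
  ],
)

```text
time: 5.33
tool_pos: [0.5393, 0.1687, 0.3602]
tool_rot: [-0.0, 0.993, -0.117, 0.001]
contact_force: [1.2, -1.3, -0.4]
gripper_width: -0.003
```

```bash
python3 - <<'E'
from h import *
st()
a,_=look("wrist")
b,_=look("scene",("clamp_grip",))
cv2.imwrite("pics/c3.png",np.hstack([cv2.resize(a[:300,100:500],(400,300)),cv2.resize(b[170:320,240:440],(400,300))]))
E
```

```text
t 5.33 tcp [0.5393 0.1687 0.3602] q [ 0.171 -0.059  1.799  0.     1.399  1.978] F [ 1.2 -1.3 -0.4] w -0.003
[[0.972, -0.233, 0.002], [-0.233, -0.972, 0.0], [0.002, -0.001, -1.0]]
scene tip clamp_grip 0.73 [0.5185 0.1716 0.1807] px 360 241
```

View pics/c3.png

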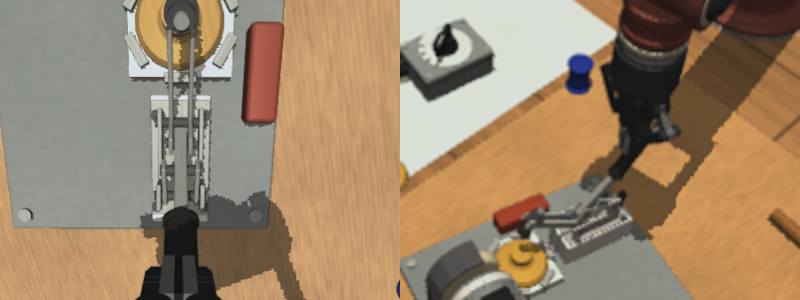

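The fingertips sit centred on the grip, which has started to move. I carry on along the arc.

Request:
play_rows(
  increments=[
    {"offset":[-8,0,6],"twist":0,"grip":0},
    {"offset":[-15,0,12],"twist":0,"grip":0},
    {"offset":[-21,0,20],"twist":0,"grip":0},
    {"offset":[-26,0,29],"twist":0,"grip":0},
    {"offset":[-31,0,40],"twist":0,"grip":0},
  ],
)

```text
time: 5.9
tool_pos: [0.51, 0.1758, 0.3179]
tool_rot: [-0.0, 0.993, -0.118, 0.0]
contact_force: [2.5, 0.6, 2.0]
gripper_width: -0.001
```

Request:
play_rows(
  increments=[
    {"offset":[-3,0,10],"twist":0,"grip":0},
    {"offset":[-5,0,19],"twist":0,"grip":0},
    {"offset":[-6,0,27],"twist":0,"grip":0},
    {"offset":[-6,0,34],"twist":0,"grip":0},
    {"offset":[-6,0,38],"twist":0,"grip":0},
  ],
)

```text
time: 6.32
tool_pos: [0.5041, 0.1767, 0.2785]
tool_rot: [0.001, 0.993, -0.118, -0.002]
contact_force: [-0.3, 0.3, -0.1]
gripper_width: 0.001
```

Request:
play_rows(
  increments=[
    {"offset":[0,0,3],"twist":0,"grip":0},
    {"offset":[0,0,6],"twist":0,"grip":0},
    {"offset":[0,0,6],"twist":0,"grip":0},
  ],
)

```text
time: 6.57
tool_pos: [0.5045, 0.1769, 0.2753]
tool_rot: [0.001, 0.993, -0.118, -0.002]
contact_force: [-4.7, -1.7, 8.7]
gripper_width: -0.005
```

```bash
python3 - <<'E'
from h import *
st()
a,_=look("wrist")
b,_=look("scene",("clamp_grip","clamp_pad"))
cv2.imwrite("pics/c4.png",np.hstack([cv2.resize(a[:300,100:500],(400,300)),cv2.resize(b[170:320,240:440],(400,300))]))
E
```

```text
t 6.57 tcp [0.5045 0.1769 0.2753] q [ 0.198 -0.045  1.935  0.     1.255  2.005] F [-4.7 -1.7  8.7] w -0.005
[[0.972, -0.234, -0.004], [-0.234, -0.972, -0.001], [-0.004, 0.002, -1.0]]
scene tip clamp_grip 0.74 [0.4887 0.1828 0.0915] px 366 259
scene tip clamp_pad 0.54 [0.6741 0.1355 0.0525] px 299 296
```

View pics/c4.png

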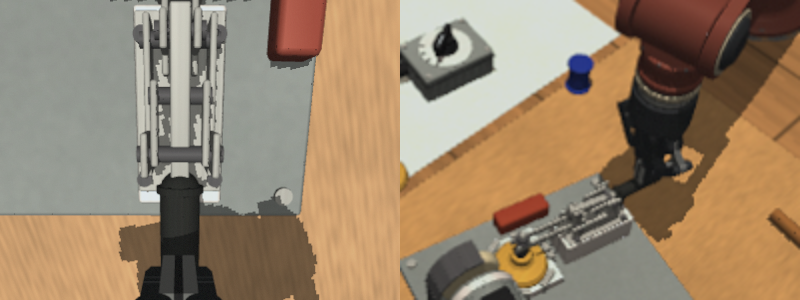

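Handle level, pad on the boss. I press a little more to be sure it is on its stop, then lift off.

Request:
play_rows(
  increments=[
    {"offset":[0,0,3],"twist":0,"grip":0},
    {"offset":[0,0,6],"twist":0,"grip":0},
    {"offset":[0,0,6],"twist":0,"grip":0},
    {"offset":[0,0,6],"twist":0,"grip":0},
  ],
)

```text
time: 7.1
tool_pos: [0.5052, 0.1771, 0.2726]
tool_rot: [0.0, 0.993, -0.118, -0.001]
contact_force: [-12.8, -2.0, 21.9]
gripper_width: -0.001
```

Request:
play_rows(
  increments=[
    {"offset":[0,0,-8],"twist":0,"grip":0},
    {"offset":[0,0,-30],"twist":0,"grip":0},
    {"offset":[0,0,-70],"twist":0,"grip":0},
    {"offset":[0,0,-110],"twist":0,"grip":0},
    {"offset":[0,0,-130],"twist":0,"grip":0},
  ],
)

```text
time: 7.52
tool_pos: [0.5056, 0.1769, 0.4043]
tool_rot: [-0.001, 0.993, -0.118, 0.004]
contact_force: [0.0, -0.1, 0.5]
gripper_width: -0.001
```

```bash
python3 - <<'E'
from h import *
st()
a,_=look("wrist",("clamp_grip","clamp_pad","foot"))
b,_=look("scene",("clamp_grip","clamp_pad","foot"))
cv2.imwrite("pics/c5.png",np.hstack([cv2.resize(a[:300,100:500],(400,300)),cv2.resize(b[170:320,240:440],(400,300))]))
E
```

```text
t 7.52 tcp [0.5056 0.1769 0.4043] q [ 0.198 -0.164  1.822 -0.     1.476  2.005] F [ 0.  -0.1  0.5] w -0.001
[[0.972, -0.234, 0.007], [-0.234, -0.972, 0.001], [0.007, -0.003, -1.0]]
wrist tip clamp_grip 0.8 [0.4972 0.1792 0.0924] px 280 214
scene tip clamp_grip 0.58 [0.4895 0.1774 0.0901] px 364 258
scene tip clamp_grip 0.22 [ 5.050e-01 -5.153e-01 -4.000e-04] px 209 154
scene tip clamp_pad 0.43 [0.6753 0.1329 0.0529] px 298 296
scene tip foot 0.83 [0.6703 0.136  0.0299] px 300 300
scene tip foot 0.21 [ 0.5182 -0.2061  0.0623] px 261 191
```

View pics/c5.png

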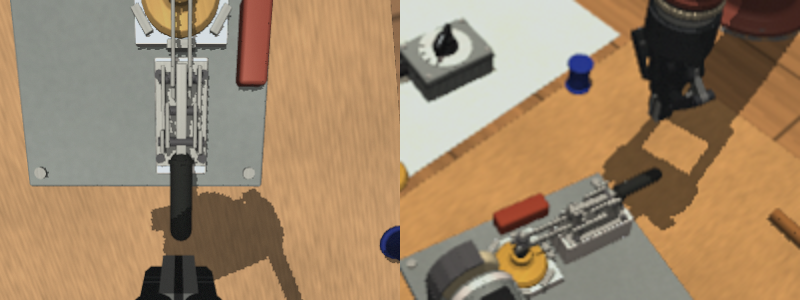

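The clamp stays shut by itself: handle level, grip around z 0.09, pad on the boss. I go above the dial with the tool aligned to the bar and the gripper open.

Request:
play_rows(
  increments=[
    {"offset":[10,35,0],"twist":-0.12,"grip":0.5},
    {"offset":[20,70,0],"twist":-0.24,"grip":0.5},
    {"offset":[30,105,0],"twist":-0.36,"grip":0.5},
    {"offset":[40,140,0],"twist":-0.48,"grip":0.5},
    {"offset":[50,175,0],"twist":-0.6,"grip":0.5},
  ],
)

```text
time: 8.33
tool_pos: [0.512, -0.0023, 0.3972]
tool_rot: [-0.0, 0.985, 0.17, -0.001]
contact_force: [1.5, -0.1, 0.2]
gripper_width: 0.502
```

Request:
play_rows(
  increments=[
    {"offset":[-13,38,0],"twist":-0.04,"grip":0.5},
    {"offset":[-26,75,0],"twist":-0.08,"grip":0.5},
    {"offset":[-40,113,0],"twist":-0.12,"grip":0.5},
    {"offset":[-53,150,0],"twist":-0.18,"grip":0.5},
    {"offset":[-67,188,0],"twist":-0.18,"grip":0.5},
  ],
)

```text
time: 8.75
tool_pos: [0.5104, -0.2023, 0.3971]
tool_rot: [-0.001, 0.967, 0.256, -0.001]
contact_force: [-0.0, -0.2, 1.0]
gripper_width: 0.504
```

Request:
play_rows(
  increments=[
    {"offset":[0,0,30],"twist":0,"grip":0.5},
    {"offset":[0,0,70],"twist":0,"grip":0.5},
    {"offset":[0,0,90],"twist":0,"grip":0.5},
    {"offset":[0,0,90],"twist":0,"grip":0.5},
  ],
)

```text
time: 9.08
tool_pos: [0.5085, -0.1997, 0.3007]
tool_rot: [-0.005, 0.967, 0.254, -0.005]
contact_force: [-0.0, 0.8, -0.4]
gripper_width: 0.5
```

```bash
python3 - <<'E'
from h import *
st()
a,c=look("wrist",("dial_lever","control"),("dial_lever",))
print(np.array(c["T"]).round(4).tolist())
cv2.imwrite("pics/w6.png",a)
E
```

```text
t 9.08 tcp [ 0.5085 -0.1997  0.3007] q [-0.51  -0.043  1.888  0.     1.311  0.546] F [-0.   0.8 -0.4] w 0.5
[[0.871, 0.492, -0.012], [0.492, -0.871, 0.007], [-0.007, -0.012, -1.0]]
wrist tip dial_lever 0.93 [ 0.5183 -0.2067  0.066 ] px 302 222
wrist tip control 0.55 [ 0.5151 -0.2     0.002 ] px 288 197
wrist box dial_lever 0.86 [ 0.5259 -0.1996  0.0889] px 300 217
[[0.4909, -0.8359, -0.2455, 0.5677], [-0.8711, -0.4748, -0.1251, -0.1652], [-0.012, 0.2753, -0.9613, 0.2683], [0.0, 0.0, 0.0, 1.0]]
```

View pics/w6.png

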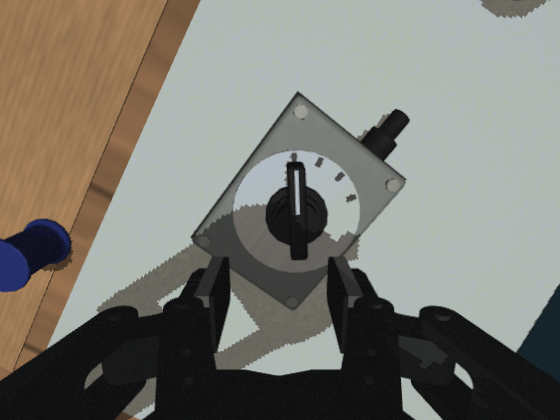

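The bar is seen from (295,163) at the pointer to (298,259), nearly parallel to the tool's x and just right of the gap's centre.

```bash
python3 - <<'E'
from h import *
s=st(); c=manip.get_calibration("wrist")
a=ray(c,295,163,.086);b=ray(c,298,259,.086);d=a-b
ax=b+d/3; print(a,b,np.linalg.norm(d),'axis',ax,'yaw',np.arctan2(d[1],d[0]))
Rm=rot(s["tool_rot"]); p=np.array([.5183,-.2055,.066+.173-.0])
for q in (ax[:2],(.5183,-.2055)):
  print(Rm.T@(np.array([*q,.067+.173])-s["tool_pos"]))
E
```

```text
t 9.28 tcp [ 0.5117 -0.2006  0.3106] q [-0.509 -0.05   1.877 -0.     1.312  0.546] F [ 0.2 -0.   0.8] w 0.504
[[0.87, 0.493, 0.002], [0.493, -0.87, -0.001], [0.001, 0.002, -1.0]]
[ 0.55442025 -0.18708303  0.086     ] [ 0.50622622 -0.2172065   0.086     ] 0.05683385939182643 axis [ 0.5222909  -0.20716534  0.086     ] yaw 0.5586320748528742
[0.00592011 0.01075877 0.07060144]
[0.00326864 0.0073426  0.07058929]
```

The arm was still settling when that picture was taken, so I measure again at rest.

```bash
python3 - <<'E'
from h import *
a,c=look("wrist",("dial_lever",)*3)
s=st(); Rm=rot(s["tool_rot"])
cv2.imwrite("pics/w7.png",a)
print(Rm.T@(np.array([.5185,-.2055,.067+.173])-s["tool_pos"]))
E
```

```text
wrist tip dial_lever 0.58 [ 0.517  -0.2048  0.0642] px 288 223
wrist tip dial_lever 0.58 [ 0.517  -0.2048  0.0642] px 288 223
wrist tip dial_lever 0.58 [ 0.517  -0.2048  0.0642] px 288 223
t 9.48 tcp [ 0.5116 -0.2005  0.3107] q [-0.509 -0.051  1.878 -0.     1.311  0.546] F [-0.5  0.4 -0.1] w 0.497
[[0.87, 0.493, 0.003], [0.493, -0.87, -0.002], [0.002, 0.003, -1.0]]
[0.0034785  0.00752728 0.0707697 ]
```

View pics/w7.png

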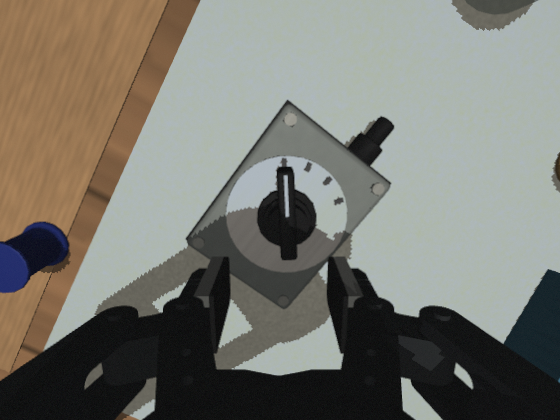

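Request:
play_rows(
  increments=[
    {"offset":[2,3,20],"twist":-0.03,"grip":0.5},
    {"offset":[3,6,40],"twist":-0.03,"grip":0.5},
    {"offset":[3,6.5,58],"twist":-0.03,"grip":0.5},
    {"offset":[3,6.5,68],"twist":-0.03,"grip":0.5},
    {"offset":[3,6.5,68],"twist":-0.03,"grip":0.5},
  ],
)

```text
time: 9.9
tool_pos: [0.516, -0.2041, 0.2385]
tool_rot: [-0.001, 0.963, 0.269, -0.001]
contact_force: [-0.3, -0.2, -0.5]
gripper_width: 0.501
```

Request:
play_rows(
  increments=[
    {"offset":[0,0,0],"twist":0,"grip":0.25},
    {"offset":[0,0,0],"twist":0,"grip":0.2},
    {"offset":[0,0,0],"twist":0,"grip":0.15},
    {"offset":[0,0,0],"twist":0,"grip":0.15},
  ],
)

```text
time: 10.23
tool_pos: [0.5173, -0.2049, 0.2422]
tool_rot: [0.001, 0.963, 0.269, 0.001]
contact_force: [-0.6, -0.3, -0.2]
gripper_width: 0.15
```

```bash
python3 - <<'E'
from h import *
a,c=look("wrist",("dial_lever",))
s=st(); Rm=rot(s["tool_rot"])
cv2.imwrite("pics/w8.png",a)
E
```

```text
wrist tip dial_lever 0.84 [ 0.5182 -0.2022  0.0654] px 274 270
t 10.33 tcp [ 0.5171 -0.2048  0.2417] q [-0.511  0.049  1.904 -0.     1.187  0.515] F [ 0.2  0.9 -0.6] w 0.15
[[0.855, 0.519, 0.001], [0.519, -0.855, -0.001], [0.001, 0.001, -1.0]]
```

View pics/w8.png

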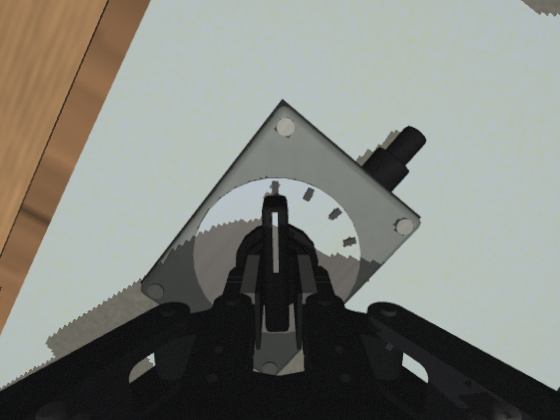

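The bar is between the pads (x about 275, gap 255–303). I close and turn clockwise.

Request:
play_rows(
  increments=[
    {"offset":[0,0,0],"twist":0,"grip":0},
    {"offset":[0,0,0],"twist":0,"grip":0},
    {"offset":[0,0,0],"twist":0,"grip":0},
    {"offset":[0,0,0],"twist":0,"grip":0},
  ],
)

```text
time: 10.67
tool_pos: [0.517, -0.2046, 0.2417]
tool_rot: [-0.0, 0.963, 0.269, 0.0]
contact_force: [-2.5, 1.5, 5.9]
gripper_width: 0.101
```

Request:
play_rows(
  increments=[
    {"offset":[0,0,0],"twist":0.1,"grip":0},
    {"offset":[0,0,0],"twist":0.2,"grip":0},
    {"offset":[0,0,0],"twist":0.3,"grip":0},
    {"offset":[0,0,0],"twist":0.4,"grip":0},
    {"offset":[0,0,0],"twist":0.5,"grip":0},
  ],
)

```text
time: 11.08
tool_pos: [0.517, -0.2047, 0.2417]
tool_rot: [0.0, 1.0, 0.02, 0.0]
contact_force: [-1.3, 1.6, 5.7]
gripper_width: 0.102
```

```bash
python3 - <<'E'
from h import *
s=st(); print(np.round(s["ft_torque"],2)); 
E
```

```text
t 11.08 tcp [ 0.517  -0.2047  0.2417] q [-0.511  0.049  1.904  0.     1.189  1.02 ] F [-1.3  1.6  5.7] w 0.102
[[0.999, 0.04, 0.0], [0.04, -0.999, -0.0], [0.0, 0.0, -1.0]]
[0.31 0.38 0.13]
```

Request:
play_rows(
  increments=[
    {"offset":[0,0,0],"twist":0.1,"grip":0},
    {"offset":[0,0,0],"twist":0.2,"grip":0},
    {"offset":[0,0,0],"twist":0.3,"grip":0},
    {"offset":[0,0,0],"twist":0.4,"grip":0},
    {"offset":[0,0,0],"twist":0.5,"grip":0},
  ],
)

```text
time: 11.5
tool_pos: [0.517, -0.2047, 0.2417]
tool_rot: [0.0, 0.974, -0.228, 0.0]
contact_force: [-1.7, 0.8, 5.8]
gripper_width: 0.1
```

Request:
play_rows(
  increments=[
    {"offset":[0,0,0],"twist":0.1,"grip":0},
    {"offset":[0,0,0],"twist":0.2,"grip":0},
    {"offset":[0,0,0],"twist":0.29,"grip":0},
    {"offset":[0,0,0],"twist":0.33,"grip":0},
    {"offset":[0,0,0],"twist":0.33,"grip":0},
  ],
)

```text
time: 11.92
tool_pos: [0.517, -0.2047, 0.2417]
tool_rot: [0.0, 0.924, -0.383, 0.0]
contact_force: [-1.9, 1.5, 6.1]
gripper_width: 0.099
```

Request:
play_rows(
  increments=[
    {"offset":[0,0,0],"twist":0,"grip":0},
    {"offset":[0,0,0],"twist":0,"grip":0},
    {"offset":[0,0,0],"twist":0,"grip":0},
  ],
)

```text
time: 12.17
tool_pos: [0.517, -0.2047, 0.2418]
tool_rot: [0.0, 0.924, -0.382, 0.0]
contact_force: [-3.0, 0.5, 6.3]
gripper_width: 0.099
```

```bash
python3 - <<'E'
from h import *
s=st(); print(np.round(s["ft_torque"],2)); Rm=rot(s["tool_rot"]); print('yaw',np.arctan2(Rm[1,0],Rm[0,0]))
a,c=look("wrist",("dial_lever",)); b,_=look("scene",("clamp_grip","clamp_pad","foot"))
cv2.imwrite("pics/c9.png",np.hstack([cv2.resize(a[60:360,80:480],(400,300)),cv2.resize(b[170:320,240:440],(400,300))]))
E
```

```text
t 12.17 tcp [ 0.517  -0.2047  0.2418] q [-0.511  0.049  1.904 -0.     1.189  1.844] F [-3.   0.5  6.3] w 0.099
[[0.708, -0.706, 0.0], [-0.706, -0.708, -0.001], [0.001, 0.0, -1.0]]
[0.24 0.39 0.11]
yaw -0.7843627451477055
wrist tip dial_lever 0.98 [ 0.5176 -0.2033  0.0638] px 277 272
scene tip clamp_grip 0.78 [0.4903 0.1801 0.0953] px 365 258
scene tip clamp_grip 0.7 [ 0.5137 -0.2036 -0.0023] px 263 205
scene tip clamp_pad 0.56 [0.6739 0.1359 0.0525] px 300 297
scene tip clamp_pad 0.41 [ 3.799e-01 -4.770e-02  2.000e-04] px 328 212
scene tip foot 0.63 [0.6672 0.1322 0.0278] px 300 299
```

View pics/c9.png

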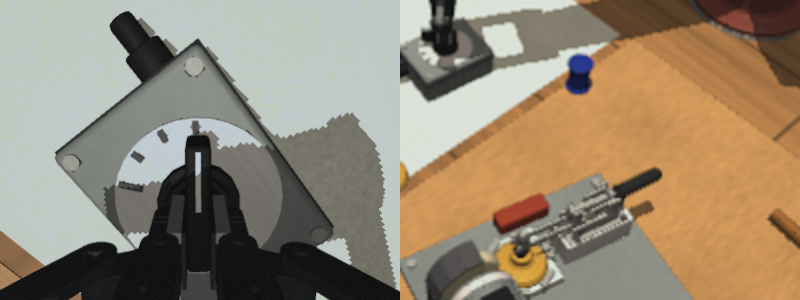

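The pointer sits on the last of the four marks at (196,128), the bar is gripped, and the clamp is still shut. I hand the job in.

```bash
python3 -c "
from h import *
print(manip.job_done()); st()"
```

```text
the job is handed in; nothing more can be done
None
the job is handed in; nothing more can be done
```

The job is handed in, with the clamp shut on the foot and the dial held at its third click. No verdict was reported.

- **Clamp:** I pressed the handle down along its arc with closed fingers, to about 22 N on its stop, then lifted off. In the last picture it stays level by itself (grip at about z 0.095), with the pad on the boss at about z 0.053. I could not measure the handle angle or the pad force directly.
- **Dial:** I gripped the bar and turned it clockwise by 1.33 rad. The last picture shows the pointer on the last of the four marks. The fingers are stopped on the bar (opening 0.099), and the arm was still at about 12 s.
- **Foot and bench:** The foot detector was a few mm off at the end (0.667, 0.132 against 0.670, 0.136 before). That is within its stated 4 mm per-reading error, and the picture shows the foot seated in its nest. The compound bar and spool look untouched; I did not recheck the other things on the bench.
- **Other readings that disagreed:** The detectors also gave false second hits for the grip and the pad, on the control box and the spool; I ignored them. One dial picture was taken while the arm was still settling, so I took it again at rest.

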